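# Rock-test a harmonica comb on the granite plate and sort it

### The job

Lay the wooden comb face up in the middle of the granite plate and let go of it, then test it for rocking with closed fingertips: press lightly on the corner with the red dot, then on the corner diagonally across, then on the other corner of the dotted end and the one diagonally across from that. If the comb is twisted and rocks from corner to corner, put it in the red tray for flattening; if it sits solid, put it in the green tray, lying flat on the tray's floor either way. Set it down rather than dropping it, and leave everything else on the desk where it is.

Things in the scene. Friction and masses are not known exactly. Their poses are not given: they have to be found in the camera images.
- comb: Pale wooden comb of a 16-hole chromatic harmonica, 170 x 50 x 12 mm, 70 g, slots open to one long edge, standing on solid end blocks 22 mm long (middle 3 mm clear). Origin: centre of the underside; x along it, away from the end with the red dot; y from slotted edge to back rail; z up. Starts on the desk, dot up, x towards world +y within 0.25 rad. Grip it across its width, mid-length.
- corner_dot (a point): Press point of the dotted corner: top face, x -76, y -16, z 12 mm in the comb's frame (9 mm in from both edges), marked by a red dot 11 mm across. The comb is stiff but may be twisted along its length, its +x half turned about +x against the dotted half (back-rail corner up) by 0 to 0.1 rad, for good; under 0.02 rad counts as straight.
- corner_plain (a point): Press point of the other corner of the dotted end, by the back rail: x -76, y +16, z 12 mm in the comb's frame. A straight comb sits solid: pressing moves no corner by more than 0.8 mm.
- corner_dot_across (a point): Press point of the corner diagonally across from the dot, by the back rail of the far end: x +76, y +16, z 12 mm in the comb's frame if straight (up to 1.6 mm higher if twisted; on the +x half). A twisted comb rests on two diagonal corners; pressed by the others it tips there at under 1 N, the oppopoint one stands 2 to 4.5 mm off the plate, and it stays tipped when let go.
- corner_plain_across (a point): Press point of the corner diagonally across from corner_plain, slotted edge of the far end: x +76, y -16, z 12 mm in the comb's frame if straight; on the +x half. Either tray will do for a comb that tips by 0.8 to 1.9 mm at its corners. A twisted comb tips one way when pressed at either point of the dotted end, the other way at the far end.
- plate: Dark granite surface plate, 200 (x) x 300 (y) x 50 mm (z) on a rubber foot, fixed to the desk, its top clear. Origin: centre of the underside.
- plate_top (a point): Centre of the granite plate's flat top, 50 mm above the desk; x along the 200 mm side, y along the 300 mm side, z up. The comb lies with its length along y, its centre within 45 mm of this point.
- tray_green_in (a point): Centre of the inner floor, 4 mm above the desk, of the green plastic tray for good combs: outside 240 (x) x 140 (y) x 24 mm, inside 232 x 132 mm, wall 4 mm, fixed. The comb lies with its length along x. Which tray is on the left and which on the right changes.
- tray_red_in (a point): Centre of the inner floor, 4 mm above the desk, of the red plastic tray for twisted combs, otherwise like the green one.
- driver_stand: Beechwood stand 42 x 120 x 45 mm with three black jeweller's screwdrivers upright in its slots, 130 mm high over all; stays where it is. Origin: centre of the underside.
- loupe: Folding glass loupe in a brass frame, 96 x 46 x 12 mm, lying open; stays where it is. Origin at desk height under its middle.
- pitch_pipe: Round dark brown bakelite pitch pipe, 72 mm across, 18 mm thick; stays where it is. Origin: centre of the underside.
- scraper: Reed scraper with an ebony handle and steel blade, 165 mm long, 12 mm thick; stays where it is. Origin at desk height near its middle.
- harmonica: Finished chromatic harmonica with steel covers, 156 x 41 x 26 mm; stays where it is. Origin at desk height under its middle.
- sanding_block: Beech sanding block 55 x 115 x 30 mm; stays where it is. Origin: centre of the underside.

How it is judged:
On the way, in this order (a step that is already met when the one before it is completed fails the run):
1. the comb lies released and flat in the middle of the granite plate (horizontal distance between comb and plate_top below 0.045 m and z of comb in the frame of plate_top below 0.006 m and angle between comb's own z axis and vertical below 0.13 rad and height (world z) of corner_dot above 0.055 m and contact force between comb and plate above 0.2 N and contact force between the fingers and comb below 0.1 N), for 0.2 s.
2. the corner with the dot is pressed (contact force between the fingers and comb above 1.5 N and contact force between comb and plate above 1.5 N and horizontal distance between the grasp point and corner_dot below 0.016 m), for 0.1 s.
3. the corner diagonally across from the dot is pressed (contact force between the fingers and comb above 1.5 N and contact force between comb and plate above 1.5 N and horizontal distance between the grasp point and corner_dot_across below 0.016 m), for 0.1 s.
4. the other corner of the dotted end is pressed (contact force between the fingers and comb above 1.5 N and contact force between comb and plate above 1.5 N and horizontal distance between the grasp point and corner_plain below 0.016 m), for 0.1 s.
5. the last corner, diagonally across from that, is pressed (contact force between the fingers and comb above 1.5 N and contact force between comb and plate above 1.5 N and horizontal distance between the grasp point and corner_plain_across below 0.016 m), for 0.1 s.
At the end, for the whole second after the job is handed in: The comb rests released and flat on the floor of a tray, its centre within 35 mm along and 45 mm across of the tray's centre: the red tray if it rocks by more than 2 mm at a corner, the green one if by less than 0.8 mm, either in between (((z of corner_dot_across in the frame of comb below 0.012704 m and x of comb in the frame of tray_green_in between -0.035 and 0.035 m and y of comb in the frame of tray_green_in between -0.045 and 0.045 m and z of comb in the frame of tray_green_in below 0.01 m and angle between comb's own z axis and vertical below 0.13 rad and linear speed of comb below 0.02 m/s and contact force between the fingers and comb below 0.1 N) or (z of corner_dot_across in the frame of comb above 0.01228 m and x of comb in the frame of tray_red_in between -0.035 and 0.035 m and y of comb in the frame of tray_red_in between -0.045 and 0.045 m and z of comb in the frame of tray_red_in below 0.01 m and angle between comb's own z axis and vertical below 0.13 rad and linear speed of comb below 0.02 m/s and contact force between the fingers and comb below 0.1 N))); the robot touches nothing.
It fails at once if a bystander (stand, loupe, pitch pipe, scraper, harmonica or sanding block) is pushed more than 25 mm from its place (distance of any of driver_stand, loupe, pitch_pipe, scraper, harmonica, sanding_block from where it was at the start of the episode above 0.025 m).
It fails at once if the comb is pressed or slammed with more than 35 N on the plate or a tray (contact force between comb and plate above 35 N or contact force between comb and tray_green above 35 N or contact force between comb and tray_red above 35 N).
It fails at once if the comb is dropped: it falls free by more than about 12 mm (contact force between the fingers and comb below 0.1 N and linear speed of comb above 0.5 m/s).
It also fails if it takes over 72 s, if anything falls off the work surface, if the arm or the gripper's body presses on something with over 40 N, if the wrist force passes 120 N, or if a joint passes its speed limit or range.

### The arm

A 7-joint arm with a two-finger parallel gripper is mounted at the origin on the work surface. World frame = base frame: x ahead of the robot, y to its left, z up, the work surface at z = 0. Lengths are in m, angles in rad, forces in N, time in s.
With the tool pointing down it reaches from about 0.4 to 0.875 m from the base axis. Payload 19.3 kg.
Tool frame: the origin (TCP) lies midway between the tips of the shut fingers; the grasp point (between the pads) lies 19 mm behind it; z points along the fingers, y is the line along which they close (so a half turn about z gives the same grasp; the last joint's range is limited). The gripper opens to 85 mm and grips with 20 to 120 N. Pads are 22 mm wide; open, the fingers measure 114 mm over their backs; the gripper's body (76 mm by 85 mm) begins 54 mm behind the grasp point. The pads swing forward as they close: fully open they stand 13 mm farther back than shut.
Start: joints at [-1.26, 0.521, -0.036, 1.599, 0.021, 1.021, -0.113], TCP at [0.232, 0.58, 0.231] pointing down, gripper open.
Joint ranges: [-2.91, 2.91], [-0.3, 2.13], [-1.5, 1.42], [0.17, 2.43], [-1.26, 4.41], [0.16, 1.93], [-2.52, 2.52]. Speed limits (rad/s): [1.89, 1.89, 2.39, 2.39, 3.01, 3.01, 3.01].

### API

Orientations are given as [roll, pitch, yaw] about the fixed x, y, z axes, in that order (R = Rz(yaw) Ry(pitch) Rx(roll)).
In Python, from workcell import bot, cam gives the robot as it stands (bot), with the cameras (cam).
- The arm moves only by the shell command python3 nudge.py 'ROWS' [FORCE]. ROWS is a JSON list of rows, 1 to 5 of them, each of 7 numbers: the finger opening in m, then dx, dy, dz in m, then a rotation vector rx, ry, rz in rad; each row is the pose to reach, as a shift and turn from the pose commanded when the command began, along the tool's axes at that moment; what a row does not reach only later rows make up. A row lasts 1/8 s, in which the tool goes at most 0.0625 m and 0.188 rad, less where a joint would pass 70% of its speed; a pose out of reach is approached as far as the arm can. The fingers move at their own pace and stop on an object; FORCE is the grip in N (left out, the last holds). Time passes only in rows, so rows that do not move let the fingers close. It prints the time, the measured TCP pose, the force, the opening and the grip force at its end.
- bot.observe(): the state, without advancing time (a new reading comes with each control period).
- cam.grab_frame(name): name is "scene" or "top"; returns the picture (480x640x3 uint8, blue, green, red); there is no depth.
- cam.calibration(name): a dict with "vfov" (degrees; the focal length in pixels is half the picture's height over the tangent of half this angle, whatever the lens; pixels are square), "cx", "cy" (the principal point, pixels), "eye" and "attitude" of the camera in the world. Camera axes: x right, y down, z forward; pixel columns grow to the right and rows downward; lengths in m; the calibration is good to about 2 mm. A picture is of the moment at which its call begins. calibration takes no time and is no camera call.
- bot.job_done(): hands the job in; it is judged then, once.
The state is a dict: "clock": time; "qpos": joint angles; "qd": joint speeds; "joint_efforts": joint torques, N m; "position": TCP position; "tool_rot": TCP orientation; "force": force on the tool from outside, world axes, zero at the start; "moment": the same for the moment, N m; "grip_width": finger opening in m; "finger_force": force on a finger pad.
Only numpy, scipy, OpenCV 4.12 (cv2) and the standard library are available. Lean on these libraries where they do the work, as an engineer would, in place of code of your own. Each camera call takes 0.05 s, during which the arm holds its last target. There are 200 camera calls.

## Working session

There is one attempt and no reset: what is moved stays moved. The work goes in short steps, Python scripts to look and compute and a shell command to move; the robot and the scene stay as the last step left them, time stands still between calls to the robot, and variables do not carry over. Pictures are saved under pics/ and viewed, at most 10 in all, crops included, and the job is handed in when it is done.

```bash
ls; mkdir -p pics
python3 - <<'E'
from workcell import bot, cam
import cv2
for n in("scene","top"):
    cv2.imwrite(f"pics/{n}0.png",cam.grab_frame(n)); print(n,cam.calibration(n))
o=bot.observe(); print(o)
E
```

```text
nudge.py
pics
workcell.py
scene {'vfov': 48.49236810697831, 'cx': 323.9862987392612, 'cy': 241.5096247412814, 'eye': array([0.92222015, 0.65676623, 1.0229638 ]), 'attitude': array([-2.49106399e+00, -1.03621186e-03,  2.64756036e+00])}
top {'vfov': 54.19712863135796, 'cx': 316.60238168307944, 'cy': 241.43909720677334, 'eye': array([ 2.98288655e-01, -8.09060040e-04,  1.34480755e+00]), 'attitude': array([-2.92534141, -0.00461946, -1.48267753])}
{'clock': 0.1, 'qpos': array([-1.26021878,  0.52192653, -0.03632548,  1.59994916,  0.0211631 ,
        1.02113513, -0.11277915]), 'qd': array([ 0.00076267, -0.00133128, -0.00038615, -0.00279523,  0.00038354,
       -0.00095979, -0.00209627]), 'joint_efforts': array([ 1.66020836e-03, -9.28482056e+01,  1.98313393e+00, -3.70534623e+01,
        1.81064912e-02,  5.22785936e-03,  2.35788451e-05]), 'position': array([0.23218427, 0.5799343 , 0.23080134]), 'tool_rot': array([-3.14055865e+00,  4.35435293e-05,  2.76080399e+00]), 'force': array([0.16982362, 0.33183443, 0.26196701]), 'moment': array([0.03462145, 0.01575257, 0.00422498]), 'finger_force': 0.0, 'grip_width': 0.08503188665784019}
```

View pics/top0.png

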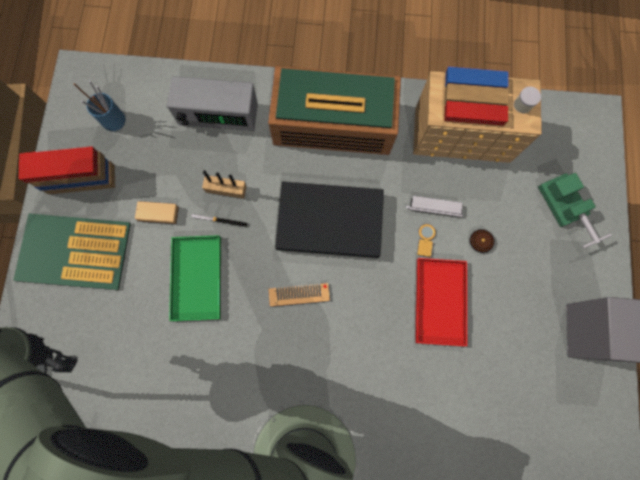

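View pics/scene0.png

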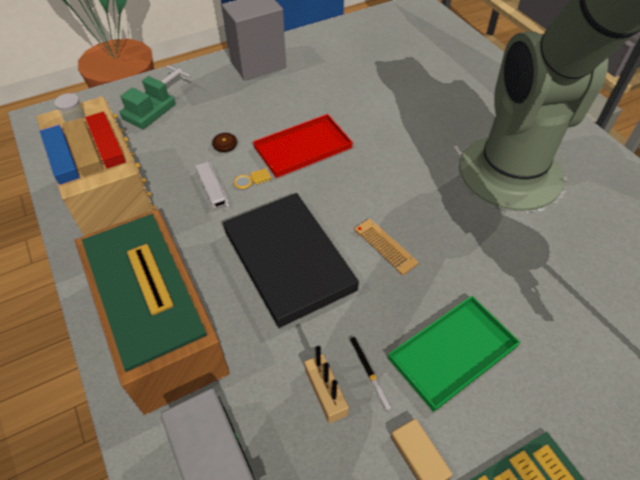

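The top view shows the comb at about (299,295), its red dot at (326,286), towards -y on the slotted side. The plate is at about (331,219), the green tray at (196,278) on the left (+y) and the red tray at (442,303) on the right (-y). The scene view agrees, with the comb at (385,247), the plate at (290,258), the red tray at (303,145) and the green tray at (453,352).

```bash
cat > h.py <<'E'
import numpy as np, cv2
from scipy.spatial.transform import Rotation as R
from workcell import bot, cam
def cast(name,px,z):
    c=cam.calibration(name); f=240/np.tan(np.radians(c["vfov"]/2))
    px=np.atleast_2d(px).astype(float)
    d=np.c_[(px[:,0]-c["cx"])/f,(px[:,1]-c["cy"])/f,np.ones(len(px))]@R.from_euler("xyz",c["attitude"]).as_matrix().T
    e=c["eye"]; return (e+d*((z-e[2])/d[:,2])[:,None])[:,:2]
def mask(img,kind):
    h=cv2.cvtColor(img,cv2.COLOR_BGR2HSV); H,S,V=[h[...,i].astype(int) for i in range(3)]
    if kind=="red": m=((H<6)|(H>174))&(S>170)&(V>90)
    if kind=="green": m=(H>50)&(H<75)&(S>170)&(V>60)
    if kind=="dark": m=(V<60)
    if kind=="wood": m=(H>8)&(H<25)&(S>60)&(V>110)
    return m.astype(np.uint8)
def blob(m,roi):
    x0,y0,x1,y1=roi; k=np.zeros_like(m); k[y0:y1,x0:x1]=m[y0:y1,x0:x1]
    cs,_=cv2.findContours(k,cv2.RETR_EXTERNAL,cv2.CHAIN_APPROX_NONE)
    return max(cs,key=cv2.contourArea)[:,0].astype(np.float32)
def rect(name,cont,z):
    "min-area rectangle of a blob's outline cast on height z: centre, (long, short), angle of long side"
    p=cast(name,cont,z).astype(np.float32)*1000
    (c,s,a)=cv2.minAreaRect(p)
    if s[0]<s[1]: s=s[::-1]; a+=90
    return np.round(c,1),np.round(s,1),round((a+90)%180-90,2)
E
python3 - <<'E'
from h import *
t=cv2.imread("pics/top0.png"); s=cv2.imread("pics/scene0.png")
for n,i,r in(("top",t,dict(red=(405,250,480,355),green=(160,225,230,330),dark=(265,170,395,262),wood=(260,272,340,312))),
             ("scene",s,dict(red=(250,110,360,180),green=(380,290,525,412),dark=(215,185,365,330),wood=(345,210,425,280)))):
    for k,z in(("red",.024),("green",.024),("dark",.05),("wood",.012)):
        m=mask(i,k)
        if k=="wood": m=cv2.morphologyEx(m|mask(i,"red"),cv2.MORPH_CLOSE,np.ones((5,5)))
        print(n,k,*rect(n,blob(m,r[k]),z))
    d=blob(mask(i,"red"),(315,275,340,297) if n=="top" else (350,215,375,240)); print("dot",len(d),cast(n,d.mean(0),.012))
E
```

```text
top red [ 448.2 -345. ] [235.3 139.6] 1.31
top green [406.9 408.1] [0. 0.] 0.0
top dark [650.2 -13.1] [294.9 202. ] -89.56
top wood [432.5  55.6] [173.3  52.9] -79.4
dot 3 [[ 0.46396297 -0.01543082]]
scene red [ 452.3 -335.8] [242.1 154.5] 1.41
scene green [458.4 356.4] [241.7 139.3] 7.35
scene dark [658.2  -3. ] [314.8 201.7] -89.55
scene wood [433.5  58.3] [176.8  57.9] -79.89
dot 1 [[ 0.46192075 -0.01615693]]
```

```bash
cat >> h.py <<'E'
def to(x,y,z,yaw):
    "shift and turn in the tool's axes to a TCP position pointing down with the given yaw"
    o=bot.observe(); T=R.from_euler("xyz",o["tool_rot"])
    d=T.inv().apply(np.array([x,y,z])-o["position"]); r=(T.inv()*R.from_euler("xyz",[np.pi,0,yaw])).as_rotvec()
    print("t",round(o["clock"],2),"shift",d.round(4),"turn",r.round(4),"rows",int(np.ceil(max(np.linalg.norm(d)/.0625,np.linalg.norm(r)/.188))),"F",o["force"].round(2),"w",round(o["grip_width"],4))
E
python3 -c "
from h import *
to(.433,.057,.10,1.752)
t=cv2.imread('pics/top0.png'); m=mask(t,'green'); ys,xs=np.nonzero(m[230:330,160:235]); print(len(xs),xs.min()+160,xs.max()+160,ys.min()+230,ys.max()+230)
r=cv2.morphologyEx(m,cv2.MORPH_CLOSE,np.ones((3,3))); print(rect('top',blob(r,(165,230,228,327)),.024))"
```

```text
t 0.1 shift [-0.3808 -0.4107  0.1312] turn [-9.0000e-04  6.0000e-04  1.0088e+00] rows 10 F [0.17 0.33 0.26] w 0.085
3 173 174 243 292
(array([406.9, 408.1]), array([0., 0.]), 0.0)
```

```bash
python3 nudge.py '[[0.085,-0.19,-0.205,0.03,0,0,0.5],[0.085,-0.19,-0.205,0.03,0,0,0.5],[0.085,-0.19,-0.205,0.03,0,0,0.5],[0.085,-0.19,-0.205,0.03,0,0,0.5],[0.085,-0.19,-0.205,0.03,0,0,0.5]]'; python3 -c "
from h import *
to(.433,.057,.10,1.752)
t=cv2.imread('pics/top0.png'); print(cv2.cvtColor(t,cv2.COLOR_BGR2HSV)[[280,280,300],[196,180,200]])"
```

```text
clock: 0.72
position: [0.3332, 0.3162, 0.2011]
tool_rot: [-3.141, 0.001, 2.258]
force: [0.5, 1.1, 0.6]
grip_width: 0.0849
finger_force: 0.0
t 0.72 shift [-0.2636 -0.0873  0.1013] turn [-5.000e-04  7.000e-04  5.062e-01] rows 5 F [0.47 1.09 0.64] w 0.0849
[[ 68 153 153]
 [ 67 153 140]
 [ 67 153 148]]
```

```bash
sed -i 's/(H>50)&(H<75)&(S>170)/(H>50)\&(H<75)\&(S>110)/' h.py
python3 nudge.py '[[0.085,-0.264,-0.087,0.1,0,0,0.506],[0.085,-0.264,-0.087,0.1,0,0,0.506],[0.085,-0.264,-0.087,0.1,0,0,0.506],[0.085,-0.264,-0.087,0.1,0,0,0.506],[0.085,-0.264,-0.087,0.1,0,0,0.506]]'; python3 nudge.py '[[0.085,0,0,0,0,0,0],[0.085,0,0,0,0,0,0]]'; python3 -c "
from h import *
to(.433,.057,.001,1.752)
t=cv2.imread('pics/top0.png'); r=mask(t,'green'); print(rect('top',blob(r,(160,225,235,330)),.024))"
```

```text
clock: 1.35
position: [0.4337, 0.058, 0.1005]
tool_rot: [-3.141, 0.0, 1.754]
force: [0.6, 0.7, 0.3]
grip_width: 0.0851
finger_force: 0.0
clock: 1.6
position: [0.4332, 0.0606, 0.1013]
tool_rot: [-3.141, -0.0, 1.755]
force: [-0.3, 0.4, 0.0]
grip_width: 0.0853
finger_force: 0.0
t 1.6 shift [-0.0035 -0.0009  0.1003] turn [-0.0004 -0.0002  0.0026] rows 2 F [-0.3   0.38  0.02] w 0.0853
(array([454. , 352.5]), array([237.6, 136.1]), 7.47)
```

```bash
python3 nudge.py '[[0.085,-0.003,-0.001,0.05,0,0,0],[0.085,-0.003,-0.001,0.08,0,0,0],[0.085,-0.003,-0.001,0.095,0,0,0],[0.085,-0.003,-0.001,0.099,0,0,0],[0.085,-0.003,-0.001,0.099,0,0,0]]'; python3 nudge.py '[[0.03,0,0,0,0,0,0],[0.03,0,0,0,0,0,0],[0.03,0,0,0,0,0,0],[0.03,0,0,0,0,0,0],[0.03,0,0,0,0,0,0]]' 30;  python3 nudge.py '[[0.03,0,0,0,0,0,0],[0.03,0,0,0,0,0,0]]'
```

```text
clock: 2.22
position: [0.4333, 0.0575, 0.0029]
tool_rot: [3.141, -0.0, 1.755]
force: [-0.1, 0.1, 0.5]
grip_width: 0.0849
finger_force: 0.0
clock: 2.85
position: [0.4334, 0.0573, 0.0027]
tool_rot: [3.141, -0.0, 1.755]
force: [0.2, 0.7, 7.6]
grip_width: 0.0487
finger_force: 33.4
clock: 3.1
position: [0.4334, 0.0573, 0.0027]
tool_rot: [3.141, -0.0, 1.755]
force: [-0.1, 0.8, 7.6]
grip_width: 0.0489
finger_force: 33.4
```

```bash
python3 nudge.py '[[0.03,0,0,-0.03,0,0,0],[0.03,0,0,-0.08,0,0,0],[0.03,0,0,-0.12,0,0,0],[0.03,0,0,-0.12,0,0,0]]'; python3 -c "
from h import *
to(.651,-.010,.12,1.571)"
```

```text
clock: 3.6
position: [0.4342, 0.0576, 0.1247]
tool_rot: [3.137, -0.001, 1.755]
force: [-0.4, 0.3, -2.9]
grip_width: 0.0488
finger_force: 32.6
t 3.6 shift [-0.1061  0.2007  0.0056] turn [ 0.0046 -0.0012  0.1839] rows 4 F [-0.39  0.29 -2.9 ] w 0.0488
```

```bash
python3 nudge.py '[[0.03,-0.027,0.05,0.003,0,0,0.046],[0.03,-0.054,0.1,0.003,0,0,0.092],[0.03,-0.08,0.15,0.003,0,0,0.138],[0.03,-0.106,0.2,0.005,0,0,0.184],[0.03,-0.106,0.2,0.005,0,0,0.184]]';python3 nudge.py '[[0.03,0,0,0,0,0,0],[0.03,0,0,0,0,0,0],[0.03,0,0,0,0,0,0]]'; python3 -c "
from h import *
cv2.imwrite('pics/hover.png',np.hstack([cam.grab_frame('scene')[120:420,180:480],cam.grab_frame('top')[100:400,180:480]]))
to(.651,-.010,.054,1.571)"
```

```text
clock: 4.22
position: [0.651, -0.0122, 0.1152]
tool_rot: [-3.141, 0.001, 1.568]
force: [-1.0, 0.5, -0.3]
grip_width: 0.0491
finger_force: 32.6
clock: 4.6
position: [0.6486, -0.01, 0.1175]
tool_rot: [-3.142, -0.0, 1.571]
force: [-0.6, -0.4, -0.8]
grip_width: 0.0491
finger_force: 32.6
t 4.7 shift [0.0001 0.0022 0.0636] turn [ 0.0002 -0.0002  0.0001] rows 2 F [ 0.33 -0.6  -1.02] w 0.0489
```

View pics/hover.png

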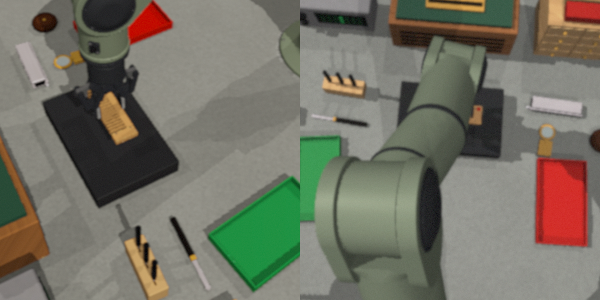

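The comb is held level over the middle of the plate: (118,118) in the scene crop on the left, and the arm hides most of the plate in the top view. I'll lower it.

```bash
python3 nudge.py '[[0.03,0,0.002,0.03,0,0,0],[0.03,0,0.002,0.05,0,0,0],[0.03,0,0.002,0.058,0,0,0],[0.03,0,0.002,0.061,0,0,0],[0.03,0,0.002,0.061,0,0,0]]'
python3 nudge.py '[[0.03,0,0,0.001,0,0,0],[0.03,0,0,0.001,0,0,0]]'
python3 nudge.py '[[0.03,0,0,0.001,0,0,0],[0.03,0,0,0.001,0,0,0]]'
python3 nudge.py '[[0.03,0,0,0.001,0,0,0],[0.03,0,0,0.001,0,0,0]]'
```

```text
clock: 5.32
position: [0.6513, -0.0106, 0.0568]
tool_rot: [3.141, 0.0, 1.571]
force: [0.4, -0.1, -1.6]
grip_width: 0.049
finger_force: 32.6
clock: 5.58
position: [0.6512, -0.0105, 0.0556]
tool_rot: [3.141, -0.0, 1.571]
force: [0.4, -0.8, -0.4]
grip_width: 0.0488
finger_force: 32.6
clock: 5.82
position: [0.651, -0.0105, 0.0543]
tool_rot: [-3.142, 0.0, 1.571]
force: [-0.5, -0.3, 0.0]
grip_width: 0.0488
finger_force: 32.6
clock: 6.08
position: [0.651, -0.0105, 0.0533]
tool_rot: [3.142, 0.0, 1.571]
force: [0.6, -0.4, 0.4]
grip_width: 0.0494
finger_force: 32.7
```

```bash
python3 nudge.py '[[0.03,0,0,0.0007,0,0,0],[0.03,0,0,0.0007,0,0,0],[0.03,0,0,0.0007,0,0,0]]'
python3 nudge.py '[[0.085,0,0,0,0,0,0],[0.085,0,0,0,0,0,0],[0.085,0,0,0,0,0,0],[0.085,0,0,0,0,0,0],[0.085,0,0,0,0,0,0]]'
python3 nudge.py '[[0.085,0,0,-0.03,0,0,0],[0.085,0,0,-0.08,0,0,0],[0,0,0,-0.13,0,0,0],[0,-0.06,0,-0.15,0,0,0],[0,-0.12,0,-0.15,0,0,0]]'
python3 nudge.py '[[0,-0.06,0,0,0,0,0],[0,-0.12,0,0,0,0,0],[0,-0.18,0,0,0,0,0],[0,-0.18,0,0,0,0,0]]'
python3 -c "
from h import *
cv2.imwrite('pics/s1.png',cam.grab_frame('scene'));cv2.imwrite('pics/t1.png',cam.grab_frame('top'))
a=cv2.imread('pics/s1.png')[160:360,180:440];b=cv2.imread('pics/t1.png')[150:350,200:460]
cv2.imwrite('pics/v1.png',np.hstack([a,b]))
to(.651,-.010,.12,1.571)"
```

```text
clock: 6.45
position: [0.6512, -0.0105, 0.0529]
tool_rot: [3.141, -0.0, 1.571]
force: [-1.9, 0.8, 4.6]
grip_width: 0.049
finger_force: 33.2
clock: 7.08
position: [0.651, -0.0105, 0.0526]
tool_rot: [-3.142, 0.0, 1.571]
force: [0.5, -0.8, 0.3]
grip_width: 0.0848
finger_force: 0.0
clock: 7.7
position: [0.6519, -0.1314, 0.2048]
tool_rot: [3.138, 0.0, 1.573]
force: [0.3, -0.2, -0.4]
grip_width: 0.0317
finger_force: 0.0
clock: 8.2
position: [0.6489, -0.3165, 0.2023]
tool_rot: [-3.141, 0.003, 1.564]
force: [0.3, 0.0, -0.1]
grip_width: -0.0002
finger_force: 0.0
t 8.3 shift [ 0.3008 -0.      0.0824] turn [-0.0003 -0.0004 -0.0013] rows 5 F [ 0.19  1.28 -0.47] w 0.0003
```

View pics/v1.png

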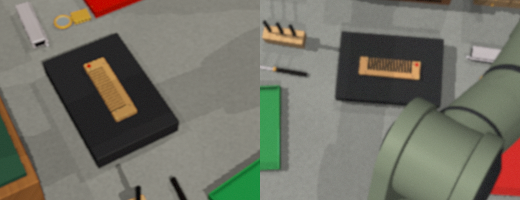

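The comb lies flat and released mid-plate: dot at (88,66) in the scene crop, comb centre at (390,67) in the top crop. Both views are clear from this park pose. Next I measure the comb and check the repeatability of the picture comparison.

```bash
cat >> h.py <<'E'
def comb(z):
    t=cam.grab_frame("top"); s=cam.grab_frame("scene"); out=[]
    for n,i,r in(("top",t,(290,190,400,240)),("scene",s,(240,200,340,300))):
        m=cv2.morphologyEx(mask(i,"wood")|mask(i,"red"),cv2.MORPH_CLOSE,np.ones((5,5)))
        out.append(rect(n,blob(m,r),z)); d=blob(mask(i,"red"),r); print(n,*out[-1],"dot",(cast(n,d.mean(0),z)*1000).round(1))
def snap(tag,k=6):
    np.save(f"pics/{tag}.npy",np.stack([np.mean([cv2.cvtColor(cam.grab_frame(n),cv2.COLOR_BGR2GRAY) for _ in range(k)],0) for n in("scene","top")]))
E
python3 -c "
from h import *
comb(.062); snap('a0',5)
to(.651,-.010,.12,1.571)
a=np.load('pics/a0.npy'); print(np.abs(a[0][200:300,240:340]-cv2.cvtColor(cv2.imread('pics/s1.png'),6)[200:300,240:340]).mean())"
```

```text
top [651.7 -11.2] [173.9  54.1] 89.82 dot [[667.6 -87.8]]
scene [651.   -9.4] [179.7  54.3] 89.91 dot [[666.4 -87.3]]
t 8.9 shift [ 0.3004 -0.      0.0826] turn [ 0.      0.     -0.0001] rows 5 F [-0.31  0.11 -0.07] w 0.0001
1.0959599999999998
```

```bash
python3 nudge.py '[[0,0.06,0.005,0.02,0,0,0],[0,0.12,0.01,0.05,0,0,0],[0,0.18,0.018,0.08,0,0,0],[0,0.224,0.018,0.11,0,0,0],[0,0.224,0.018,0.13,0,0,0]]'
python3 nudge.py '[[0,0,0,0,0,0,0],[0,0,0,0,0,0,0],[0,0,0,0,0,0,0]]'; python3 -c "
from h import *
to(.667,-.0865,.062,1.571)"
```

```text
clock: 9.52
position: [0.6689, -0.0808, 0.0708]
tool_rot: [-3.14, -0.002, 1.577]
force: [0.7, -1.3, 0.8]
grip_width: 0.0001
finger_force: 0.0
clock: 9.9
position: [0.6695, -0.0878, 0.0738]
tool_rot: [3.14, 0.0, 1.569]
force: [0.6, 0.4, 0.4]
grip_width: -0.0001
finger_force: 0.0
t 9.9 shift [ 0.0013 -0.0025  0.0118] turn [ 0.0016  0.0004 -0.0018] rows 1 F [0.62 0.35 0.38] w -0.0001
```

```bash
f(){ grep -E 'position|force: \['|tr '\n' ' ';echo; }
python3 nudge.py '[[0,0.001,-0.002,0.004,0,0,0],[0,0.001,-0.002,0.0075,0,0,0],[0,0.001,-0.002,0.0075,0,0,0],[0,0.001,-0.002,0.0075,0,0,0]]'|f
python3 nudge.py '[[0,0,0,0.001,0,0,0],[0,0,0,0.001,0,0,0]]'|f
python3 nudge.py '[[0,0,0,0.001,0,0,0],[0,0,0,0.001,0,0,0]]'|f
python3 nudge.py '[[0,0,0,0.0007,0,0,0],[0,0,0,0.0007,0,0,0]]'|f
python3 nudge.py '[[0,0,0,0.0006,0,0,0],[0,0,0,0.0006,0,0,0]]'|f
```

```text
position: [0.6671, -0.0855, 0.0651] force: [1.3, 0.5, -0.3] 
position: [0.667, -0.0855, 0.064] force: [0.4, 0.7, 1.0] 
position: [0.667, -0.0855, 0.063] force: [-0.4, -0.0, 0.8] 
position: [0.667, -0.0855, 0.0624] force: [-0.1, 0.5, -0.3] 
position: [0.6671, -0.0855, 0.0619] force: [0.1, -0.2, 3.0]
```

```bash
f(){ grep -E 'position|force: \['|tr '\n' ' ';echo; }
python3 nudge.py '[[0,0,0,0.0004,0,0,0],[0,0,0,0.0004,0,0,0],[0,0,0,0.0004,0,0,0]]'|f
python3 nudge.py '[[0,0,0,-0.01,0,0,0],[0,-0.04,0,-0.06,0,0,0],[0,-0.09,0,-0.1,0,0,0],[0,-0.15,0,-0.12,0,0,0],[0,-0.21,0,-0.14,0,0,0]]'|f
python3 nudge.py '[[0,-0.015,-0.018,0,0,0,0],[0,-0.015,-0.018,0,0,0,0],[0,-0.015,-0.018,0,0,0,0]]'|f
python3 -c "
from h import *
comb(.062); snap('a1',5)
to(.635,.0655,.072,1.571)
a=np.load('pics/a0.npy');b=np.load('pics/a1.npy'); print(np.abs(a-b)[0][200:300,240:340].mean(),np.abs(a-b)[1][190:240,290:400].mean())"
```

```text
position: [0.6672, -0.0855, 0.0617] force: [-2.1, 0.3, 4.9] 
position: [0.667, -0.293, 0.2019] force: [1.1, 0.5, 0.2] 
position: [0.6494, -0.3048, 0.2] force: [0.1, 0.7, 0.6] 
top [651.9 -11.3] [173.7  53.9] 89.72 dot [[668.  -87.3]]
scene [651.1  -9. ] [179.4  54.1] 89.91 dot [[666.4 -87.3]]
t 13.38 shift [ 0.3719 -0.014   0.128 ] turn [ 0.      0.0001 -0.0002] rows 7 F [ 0.35 -0.12  1.41] w 0.0
0.9358799999999999 1.2840363636363636
```

```bash
f(){ grep -E 'position|force: \['|tr '\n' ' ';echo; }
python3 nudge.py '[[0,0.06,0,0,0,0,0],[0,0.12,0,0,0,0,0],[0,0.18,-0.014,0,0,0,0],[0,0.24,-0.014,0.01,0,0,0],[0,0.3,-0.014,0.03,0,0,0]]'|f
python3 nudge.py '[[0,0.05,0,0.03,0,0,0],[0,0.072,0,0.07,0,0,0],[0,0.072,0,0.095,0,0,0],[0,0.072,0,0.095,0,0,0],[0,0.072,0,0.095,0,0,0]]'|f
python3 -c "
from h import *
to(.635,.0655,.062,1.571)"
```

```text
position: [0.6353, -0.0052, 0.1709] force: [0.8, -0.1, 0.1] 
position: [0.6357, 0.0644, 0.0764] force: [0.1, 0.4, -1.0] 
t 14.62 shift [ 0.0011 -0.0007  0.0144] turn [ 0.0013  0.0001 -0.0011] rows 1 F [ 0.09  0.35 -0.95] w -0.0001
```

```bash
f(){ grep -E 'position|force: \['|tr '\n' ' ';echo; }
python3 nudge.py '[[0,0.001,-0.001,0.004,0,0,0],[0,0.001,-0.001,0.0085,0,0,0],[0,0.001,-0.001,0.0085,0,0,0],[0,0.001,-0.001,0.0085,0,0,0]]'|f
python3 nudge.py '[[0,0,0,0.0015,0,0,0],[0,0,0,0.0015,0,0,0]]'|f
python3 nudge.py '[[0,0,0,0.0015,0,0,0],[0,0,0,0.0015,0,0,0]]'|f
python3 nudge.py '[[0,0,0,0.001,0,0,0],[0,0,0,0.001,0,0,0]]'|f
python3 nudge.py '[[0,0,0,0.0007,0,0,0],[0,0,0,0.0007,0,0,0]]'|f
python3 nudge.py '[[0,0,0,0.0004,0,0,0],[0,0,0,0.0004,0,0,0]]'|f
```

```text
position: [0.6341, 0.0659, 0.0668] force: [0.6, -0.1, 0.3] 
position: [0.634, 0.0659, 0.0652] force: [-0.0, -0.0, -0.3] 
position: [0.6339, 0.0659, 0.0636] force: [0.5, 0.8, -0.1] 
position: [0.634, 0.0659, 0.0627] force: [-0.4, 0.3, 0.6] 
position: [0.634, 0.0659, 0.062] force: [-0.5, -0.5, 1.3] 
position: [0.6341, 0.0659, 0.0618] force: [-0.5, 0.0, 3.3]
```

```bash
f(){ grep -E 'position|force: \['|tr '\n' ' ';echo; }
python3 nudge.py '[[0,0,0,0.0004,0,0,0],[0,0,0,0.0004,0,0,0],[0,0,0,0.0004,0,0,0]]'|f
python3 nudge.py '[[0,0,0,-0.01,0,0,0],[0,0,0,-0.06,0,0,0],[0,-0.05,0,-0.1,0,0,0],[0,-0.1,0,-0.13,0,0,0],[0,-0.16,0,-0.14,0,0,0]]'|f
python3 nudge.py '[[0,-0.06,0,0,0,0,0],[0,-0.12,0,0,0,0,0],[0,-0.18,0.012,0,0,0,0],[0,-0.211,0.015,0,0,0,0],[0,-0.211,0.015,0,0,0,0]]'|f
python3 nudge.py '[[0,0,0,0,0,0,0],[0,0,0,0,0,0,0]]'|f
python3 -c "
from h import *
comb(.062); snap('a2',5)
to(.635,-.0865,.072,1.571)
a,b,c=[np.load(f'pics/a{i}.npy') for i in range(3)]
for u,v in((a,b),(a,c),(b,c)):
    d=np.abs(u-v); print(d[0][200:300,240:340].mean(),d[1][190:240,290:400].mean(),'ref',d[0][350:450,240:340].mean())
w=[cv2.resize(np.clip(128+3*(v-u),0,255)[0][195:305,235:345],(300,300),interpolation=0) for u,v in((a,b),(b,c))]
cv2.imwrite('pics/d.png',np.hstack(w))"
```

```text
position: [0.6341, 0.066, 0.0616] force: [-2.3, -0.1, 7.3] 
position: [0.6347, -0.0951, 0.204] force: [0.8, -0.6, -1.1] 
position: [0.648, -0.3084, 0.2014] force: [0.7, 0.1, -0.6] 
position: [0.6493, -0.3038, 0.2015] force: [-0.1, 0.9, 0.3] 
top [651.6 -11.2] [173.9  54.3] 89.82 dot [[667.6 -87.8]]
scene [650.8  -9.4] [179.7  53.6] 89.74 dot [[666.8 -89.2]]
t 18.85 shift [ 0.2186 -0.014   0.1292] turn [-0.0001 -0.     -0.0003] rows 5 F [0.26 0.63 0.02] w 0.0003
0.9358799999999999 1.2840363636363636 ref 0.37464000000000003
0.79552 1.0672363636363635 ref 0.3707600000000001
1.0525200000000001 1.360072727272727 ref 0.3663600000000001[ WARN:0@19.260] global loadsave.cpp:1063 imwrite_ Unsupported depth image for selected encoder is fallbacked to CV_8U.
```

View pics/d.png

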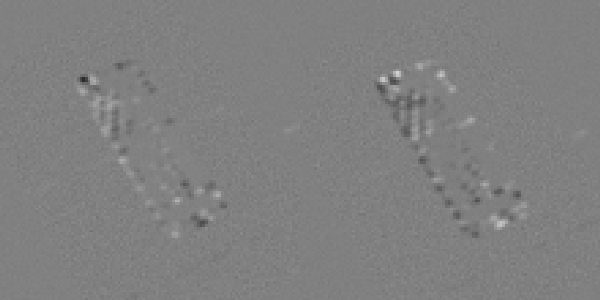

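The difference pictures show comb-only changes at both ends, strongest at the dot (83,79 in the left half, 390,79 in the right half). They are opposite in sign between the two presses, so I'll quantify the corner shifts.

```bash
cat >> h.py <<'E'
def proj(name,P):
    c=cam.calibration(name); f=240/np.tan(np.radians(c["vfov"]/2))
    q=R.from_euler("xyz",c["attitude"]).inv().apply(np.array(P)-c["eye"]); return np.array([c["cx"]+f*q[0]/q[2],c["cy"]+f*q[1]/q[2]])
def rise(t0,t1,n="scene",h=11):
    "subpixel shift of the picture at each corner, and the rise in mm it would mean (least squares on the picture's gradient)"
    i=0 if n=="scene" else 1; u,v=[cv2.GaussianBlur(np.load(f"pics/{t}.npy")[i],(0,0),1.) for t in(t0,t1)]
    gy,gx=np.gradient((u+v)/2)
    for nm,p in dict(dot=(.667,-.0865),across=(.635,.0655),plain=(.635,-.0865),plain_across=(.667,.0655)).items():
        a=proj(n,[*p,.062]); k=proj(n,[*p,.063])-a; x,y=a.round().astype(int); s=np.s_[y-h:y+h+1,x-h:x+h+1]
        A=np.c_[gx[s].ravel(),gy[s].ravel()]; sh=np.linalg.lstsq(A,-(v-u)[s].ravel(),rcond=None)[0]
        A1=A@k; print(t0,t1,n,nm,"px/mm",k.round(2),"shift",sh.round(2),"rise mm",round(float(-A1@(v-u)[s].ravel()/(A1@A1)),2))
E
python3 -c "
from h import *
for p in(('a0','a1'),('a1','a2')): rise(*p)
rise('a1','a2','top')"
```

```text
a0 a1 scene dot px/mm [-0.04 -0.27] shift [-0.06  0.15] rise mm -0.52
a0 a1 scene across px/mm [-0.01 -0.26] shift [-0.02 -0.07] rise mm 0.29
a0 a1 scene plain px/mm [-0.03 -0.27] shift [-0.01  0.09] rise mm -0.34
a0 a1 scene plain_across px/mm [-0.02 -0.26] shift [-0.06 -0.03] rise mm 0.1
a1 a2 scene dot px/mm [-0.04 -0.27] shift [ 0.1  -0.23] rise mm 0.75
a1 a2 scene across px/mm [-0.01 -0.26] shift [0.06 0.13] rise mm -0.52
a1 a2 scene plain px/mm [-0.03 -0.27] shift [ 0.04 -0.17] rise mm 0.64
a1 a2 scene plain_across px/mm [-0.02 -0.26] shift [0.16 0.03] rise mm -0.12
a1 a2 top dot px/mm [ 0.03 -0.1 ] shift [0.01 0.04] rise mm -0.32
a1 a2 top across px/mm [-0.01 -0.09] shift [-0.1   0.15] rise mm -1.68
a1 a2 top plain px/mm [ 0.03 -0.09] shift [-0.01  0.1 ] rise mm -1.08
a1 a2 top plain_across px/mm [-0.01 -0.1 ] shift [-0.08  0.12] rise mm -0.98
```

```bash
cat >> h.py <<'E'
def rock(t0,t1,n="scene",c=(.651,-.0105),yaw=np.pi/2,sig=1.):
    "least-squares slide, turn and tip (about the diagonal plain..plain_across) of the comb between two pictures; corner rise in mm"
    i=0 if n=="scene" else 1; u,v=[cv2.GaussianBlur(np.load(f"pics/{t}.npy")[i],(0,0),sig) for t in(t0,t1)]
    gy,gx=np.gradient((u+v)/2); yy,xx=np.mgrid[180:310,230:410]
    P=cast(n,np.c_[xx.ravel(),yy.ravel()],.062)-c; L=P@np.array([[np.cos(yaw),-np.sin(yaw)],[np.sin(yaw),np.cos(yaw)]])*1000
    ok=(abs(L[:,0])<87)&(abs(L[:,1])<27); L=L[ok]; r=yy.ravel()[ok]; q=xx.ravel()[ok]
    o=np.array([*c,.062]); J=np.array([proj(n,o+d)-proj(n,o) for d in np.eye(3)*1e-3]).T   # px per mm
    g=np.c_[gx[r,q],gy[r,q]]@J; ax=g[:,0]*np.cos(yaw)+g[:,1]*np.sin(yaw); ay=-g[:,0]*np.sin(yaw)+g[:,1]*np.cos(yaw)
    s=-(25*L[:,0]+85*L[:,1])/4250   # +1 at the dotted corner, -1 across
    A=np.c_[ax,ay,ay*L[:,0]-ax*L[:,1],g[:,2]*s]; b=-(v-u)[r,q]
    x=np.linalg.lstsq(A,b,rcond=None)[0]; e=b-A@x; sd=np.sqrt(np.diag(np.linalg.inv(A.T@A))*e.var())*2.5
    print(t0,t1,n,"slide mm",x[:2].round(2),"turn",x[2].round(4),"dot corner rise mm",x[3].round(2),"+-",sd[3].round(2),"resid",round(e.std()/b.std(),2))
E
python3 -c "
from h import *
for p in(('a0','a1'),('a1','a2'),('a0','a2')):
  for n in('scene','top'): rock(*p,n)
rock('a1','a2',sig=.6); rock('a1','a2',sig=1.6)"
```

```text
a0 a1 scene slide mm [ 0.07 -0.14] turn 0.0004 dot corner rise mm -0.79 +- 0.14 resid 0.89
a0 a1 top slide mm [-0.12 -0.23] turn -0.0003 dot corner rise mm -0.75 +- 0.31 resid 0.75
a1 a2 scene slide mm [-0.03  0.25] turn -0.0009 dot corner rise mm 1.05 +- 0.17 resid 0.84
a1 a2 top slide mm [0.12 0.33] turn -0.0004 dot corner rise mm 1.01 +- 0.35 resid 0.68
a0 a2 scene slide mm [0.03 0.11] turn -0.0005 dot corner rise mm 0.26 +- 0.1 resid 0.92
a0 a2 top slide mm [0.01 0.1 ] turn -0.0008 dot corner rise mm 0.29 +- 0.2 resid 0.88
a1 a2 scene slide mm [-0.06  0.25] turn -0.0008 dot corner rise mm 1.1 +- 0.19 resid 0.86
a1 a2 scene slide mm [-0.02  0.26] turn -0.0011 dot corner rise mm 1.0 +- 0.14 resid 0.79
```

```bash
f(){ grep -E 'position|force: \['|tr '\n' ' ';echo; }
python3 nudge.py '[[0,0.06,-0.005,0.02,0,0,0],[0,0.12,-0.014,0.05,0,0,0],[0,0.18,-0.014,0.08,0,0,0],[0,0.218,-0.014,0.11,0,0,0],[0,0.218,-0.014,0.128,0,0,0]]'|f
python3 nudge.py '[[0,0,0,0,0,0,0],[0,0,0,0,0,0,0],[0,0,0,0,0,0,0]]'|f
python3 -c "
from h import *
to(.635,-.0865,.062,1.571)"
```

```text
position: [0.6347, -0.0821, 0.0715] force: [0.5, 0.3, -0.1] 
position: [0.6355, -0.0883, 0.0743] force: [-0.1, 0.6, 0.3] 
t 19.85 shift [ 0.0018 -0.0005  0.0123] turn [ 0.0015  0.0003 -0.0018] rows 1 F [-0.14  0.62  0.26] w -0.0
```

```bash
f(){ grep -E 'position|force: \['|tr '\n' ' ';echo; }
python3 nudge.py '[[0,0.001,0,0.004,0,0,0],[0,0.001,0,0.0085,0,0,0],[0,0.001,0,0.0085,0,0,0],[0,0.001,0,0.0085,0,0,0]]'|f
python3 nudge.py '[[0,0,0,0.001,0,0,0],[0,0,0,0.001,0,0,0]]'|f
python3 nudge.py '[[0,0,0,0.001,0,0,0],[0,0,0,0.001,0,0,0]]'|f
python3 nudge.py '[[0,0,0,0.0007,0,0,0],[0,0,0,0.0007,0,0,0]]'|f
python3 nudge.py '[[0,0,0,0.0005,0,0,0],[0,0,0,0.0005,0,0,0]]'|f
```

```text
position: [0.635, -0.0861, 0.0647] force: [-0.1, -0.0, 0.2] 
position: [0.635, -0.0861, 0.0637] force: [-0.3, 0.3, -0.3] 
position: [0.635, -0.0861, 0.0627] force: [-0.2, 0.6, 0.3] 
position: [0.6351, -0.0861, 0.0621] force: [0.5, 0.0, -0.1] 
position: [0.6351, -0.0861, 0.0617] force: [-1.5, -0.5, 4.4]
```

```bash
f(){ grep -E 'position|force: \['|tr '\n' ' ';echo; }
python3 nudge.py '[[0,0,0,0.0003,0,0,0],[0,0,0,0.0003,0,0,0],[0,0,0,0.0003,0,0,0]]'|f
python3 nudge.py '[[0,0,0,-0.01,0,0,0],[0,-0.04,0,-0.06,0,0,0],[0,-0.09,0,-0.1,0,0,0],[0,-0.15,0,-0.12,0,0,0],[0,-0.21,0,-0.14,0,0,0]]'|f
python3 nudge.py '[[0,-0.01,0.014,0,0,0,0],[0,-0.01,0.014,0,0,0,0],[0,-0.01,0.014,0,0,0,0],[0,-0.01,0.014,0,0,0,0]]'|f
python3 -c "
from h import *
comb(.062); snap('a3',8)
to(.667,.0655,.072,1.571)
for p in(('a1','a3'),('a2','a3')):
  for n in('scene','top'): rock(*p,n)
rock('a2','a3',sig=2.2)"
```

```text
position: [0.6351, -0.0861, 0.0616] force: [-1.5, -0.0, 7.0] 
position: [0.6349, -0.2936, 0.2016] force: [1.3, -0.2, -0.1] 
position: [0.6489, -0.3009, 0.1999] force: [-0.2, 0.8, -1.0] 
top [651.8 -11.3] [173.7  54.2] 89.72 dot [[667.6 -87.8]]
scene [651.1  -9. ] [179.4  54.1] 89.91 dot [[667.4 -87.8]]
t 23.75 shift [0.3675 0.018  0.1279] turn [-0.      0.     -0.0002] rows 7 F [-0.7  -1.18  0.3 ] w 0.0001
a1 a3 scene slide mm [-0.04  0.07] turn -0.001 dot corner rise mm 0.13 +- 0.08 resid 0.92
a1 a3 top slide mm [0.06 0.08] turn -0.0005 dot corner rise mm 0.33 +- 0.21 resid 0.89
a2 a3 scene slide mm [-0.01 -0.18] turn -0.0001 dot corner rise mm -0.93 +- 0.14 resid 0.88
a2 a3 top slide mm [-0.07 -0.24] turn -0.0001 dot corner rise mm -0.7 +- 0.35 resid 0.79
a2 a3 scene slide mm [-0.01 -0.2 ] turn 0.0 dot corner rise mm -0.87 +- 0.09 resid 0.76
```

The presses so far give alternating tips of about 1 mm at the corner: a1 matches a3, and both differ from a2. On to the fourth corner.

```bash
f(){ grep -E 'position|force: \['|tr '\n' ' ';echo; }
python3 nudge.py '[[0,0.06,0,0,0,0,0],[0,0.12,0,0,0,0,0],[0,0.18,0.018,0,0,0,0],[0,0.24,0.018,0.01,0,0,0],[0,0.3,0.018,0.03,0,0,0]]'|f
python3 nudge.py '[[0,0.05,0,0.03,0,0,0],[0,0.068,0,0.07,0,0,0],[0,0.068,0,0.095,0,0,0],[0,0.068,0,0.095,0,0,0],[0,0.068,0,0.095,0,0,0]]'|f
python3 -c "
from h import *
to(.667,.0655,.062,1.571)"
```

```text
position: [0.6674, -0.0007, 0.1705] force: [0.2, -0.5, -0.2] 
position: [0.6677, 0.0648, 0.0763] force: [0.3, 0.4, 0.9] 
t 25.0 shift [ 0.0007 -0.0007  0.0143] turn [ 0.0013  0.0001 -0.0009] rows 1 F [0.34 0.36 0.93] w 0.0002
```

```bash
f(){ grep -E 'position|force: \['|tr '\n' ' ';echo; }
python3 nudge.py '[[0,0.001,-0.001,0.004,0,0,0],[0,0.001,-0.001,0.0085,0,0,0],[0,0.001,-0.001,0.0085,0,0,0],[0,0.001,-0.001,0.0085,0,0,0]]'|f
python3 nudge.py '[[0,0,0,0.002,0,0,0],[0,0,0,0.002,0,0,0]]'|f
python3 nudge.py '[[0,0,0,0.002,0,0,0],[0,0,0,0.002,0,0,0]]'|f
python3 nudge.py '[[0,0,0,0.0007,0,0,0],[0,0,0,0.0007,0,0,0]]'|f
python3 nudge.py '[[0,0,0,0.0004,0,0,0],[0,0,0,0.0004,0,0,0]]'|f
python3 nudge.py '[[0,0,0,0.0003,0,0,0],[0,0,0,0.0003,0,0,0]]'|f
```

```text
position: [0.666, 0.0663, 0.0667] force: [-1.0, 0.2, 0.4] 
position: [0.6659, 0.0663, 0.0645] force: [0.6, -0.3, -0.2] 
position: [0.6659, 0.0663, 0.0624] force: [-1.0, 0.4, -0.5] 
position: [0.6661, 0.0664, 0.062] force: [0.4, 1.3, 0.9] 
position: [0.6661, 0.0663, 0.0617] force: [-1.5, 0.5, 4.1] 
position: [0.6662, 0.0663, 0.0616] force: [-2.1, 0.7, 6.8]
```

```bash
f(){ grep -E 'position|force: \['|tr '\n' ' ';echo; }
python3 nudge.py '[[0,0,0,-0.01,0,0,0],[0,0,0,-0.06,0,0,0],[0,-0.05,0,-0.1,0,0,0],[0,-0.1,0,-0.13,0,0,0],[0,-0.16,0,-0.14,0,0,0]]'|f
python3 nudge.py '[[0,-0.06,0,0,0,0,0],[0,-0.12,0,0,0,0,0],[0,-0.18,-0.012,0,0,0,0],[0,-0.208,-0.018,0,0,0,0],[0,-0.208,-0.018,0,0,0,0]]'|f
python3 nudge.py '[[0,0,0,0,0,0,0],[0,0,0,0,0,0,0]]'|f
python3 -c "
from h import *
comb(.062); snap('a4',8)
to(.667,-.0865,.072,1.571)
for p in(('a3','a4'),('a2','a4')):
  for n in('scene','top'): rock(*p,n)
rock('a3','a4',sig=2.2)"
```

```text
position: [0.6667, -0.0947, 0.204] force: [0.7, -0.5, -0.1] 
position: [0.6467, -0.3048, 0.2016] force: [-0.0, 1.0, 0.2] 
position: [0.6486, -0.3002, 0.2014] force: [-0.1, 0.4, -0.3] 
top [651.6 -11.3] [174.1  54.3] 89.82 dot [[667.6 -87.8]]
scene [650.8  -9.4] [179.7  53.8] 89.9 dot [[667.4 -87.8]]
t 29.15 shift [0.2152 0.019  0.1292] turn [-0.      0.     -0.0003] rows 5 F [ 0.19  0.77 -0.29] w -0.0001
a3 a4 scene slide mm [0.01 0.21] turn 0.0016 dot corner rise mm 0.64 +- 0.14 resid 0.87
a3 a4 top slide mm [0.06 0.24] turn 0.0002 dot corner rise mm 1.0 +- 0.32 resid 0.74
a2 a4 scene slide mm [0.   0.04] turn 0.0015 dot corner rise mm -0.31 +- 0.07 resid 0.87
a2 a4 top slide mm [-0.01 -0.01] turn 0.0002 dot corner rise mm 0.29 +- 0.19 resid 0.99
a3 a4 scene slide mm [-0.03  0.22] turn 0.0017 dot corner rise mm 0.57 +- 0.08 resid 0.73
```

```bash
f(){ grep -E 'position|force: \['|tr '\n' ' ';echo; }
python3 nudge.py '[[0,0.06,0.005,0.02,0,0,0],[0,0.12,0.01,0.05,0,0,0],[0,0.18,0.018,0.08,0,0,0],[0,0.215,0.019,0.11,0,0,0],[0,0.215,0.019,0.13,0,0,0]]'|f
python3 nudge.py '[[0,0,0,0.004,0,0,0],[0,0,0,0.0075,0,0,0],[0,0,0,0.0075,0,0,0],[0,0,0,0.0075,0,0,0]]'|f
python3 nudge.py '[[0,0,0,0.001,0,0,0],[0,0,0,0.001,0,0,0],[0,0,0,0.001,0,0,0]]'|f
```

```text
position: [0.6669, -0.0816, 0.0694] force: [0.8, 0.2, 1.0] 
position: [0.6673, -0.0872, 0.0644] force: [1.0, -0.4, 0.2] 
position: [0.667, -0.0866, 0.0628] force: [-0.7, 0.9, 1.0]
```

Exactly 0.7 mm above firm contact. I'll retreat and compare.

```bash
f(){ grep -E 'position|force: \['|tr '\n' ' ';echo; }
python3 nudge.py '[[0,0,0,-0.01,0,0,0],[0,-0.04,0,-0.06,0,0,0],[0,-0.09,0,-0.1,0,0,0],[0,-0.15,0,-0.12,0,0,0],[0,-0.21,0,-0.14,0,0,0]]'|f
python3 nudge.py '[[0,-0.005,-0.018,0,0,0,0],[0,-0.005,-0.018,0,0,0,0],[0,-0.005,-0.018,0,0,0,0],[0,-0.005,-0.018,0,0,0,0]]'|f
python3 -c "
from h import *
snap('a5',8)
for p in(('a4','a5'),('a2','a5'),('a3','a5'),('a1','a5')):
  for n in('scene','top'): rock(*p,n)
for i in range(1,5):
  d=np.abs(np.load(f'pics/a{i}.npy')-np.load('pics/a5.npy')); print(i,d[0][200:300,240:340].mean(),d[1][190:240,290:400].mean())
to(.651,-.0105,.15,1.571)"
```

```text
position: [0.667, -0.2942, 0.2035] force: [1.4, -0.0, -0.4] 
position: [0.6497, -0.2964, 0.2013] force: [0.8, 0.5, 0.6] 
a4 a5 scene slide mm [ 0.01 -0.09] turn -0.0003 dot corner rise mm -0.22 +- 0.08 resid 0.93
a4 a5 top slide mm [-0.03 -0.11] turn 0.0006 dot corner rise mm -0.12 +- 0.25 resid 0.92
a2 a5 scene slide mm [ 0.02 -0.05] turn 0.0012 dot corner rise mm -0.52 +- 0.1 resid 0.91
a2 a5 top slide mm [-0.04 -0.12] turn 0.0008 dot corner rise mm 0.17 +- 0.29 resid 0.94
a3 a5 scene slide mm [0.03 0.13] turn 0.0012 dot corner rise mm 0.42 +- 0.11 resid 0.92
a3 a5 top slide mm [0.02 0.13] turn 0.0009 dot corner rise mm 0.84 +- 0.29 resid 0.82
a1 a5 scene slide mm [-0.02  0.2 ] turn 0.0002 dot corner rise mm 0.55 +- 0.14 resid 0.89
a1 a5 top slide mm [0.08 0.21] turn 0.0004 dot corner rise mm 1.18 +- 0.3 resid 0.72
1 0.9123150000000001 1.1781227272727275
2 0.8083049999999999 1.0616045454545455
3 0.7372 1.0178863636363635
4 0.6534375 0.9229545454545455
t 32.58 shift [0.2871 0.002  0.0514] turn [ 0.      0.     -0.0002] rows 5 F [ 0.09 -0.04 -0.02] w -0.0002
```

The 0.7 mm-gap press moved the comb only about 0.25 mm, and what remained to dot-flat reads about 0.7 mm in the pictures. That calibrates the picture estimate. The corner tip is about 0.9 mm, far below 2 mm, so the comb goes in the green tray.

```bash
f(){ grep -E 'position|force: \['|tr '\n' ' ';echo; }
python3 nudge.py '[[0.085,0.06,0.002,0,0,0,0],[0.085,0.12,0.002,0,0,0,0],[0.085,0.18,0.002,0,0,0,0],[0.085,0.24,0.002,0.02,0,0,0],[0.085,0.287,0.002,0.05,0,0,0]]'|f
python3 nudge.py '[[0.085,0,0,0.01,0,0,0],[0.085,0,0,0.01,0,0,0],[0.085,0,0,0.01,0,0,0],[0.085,0,0,0.01,0,0,0]]'; python3 -c "
from h import *
to(.651,-.0105,.0533,1.571)"
```

```text
position: [0.6515, -0.0078, 0.1517] force: [1.6, 0.2, -0.4] 
clock: 33.7
position: [0.6514, -0.0117, 0.1421]
tool_rot: [3.141, 0.0, 1.569]
force: [0.0, 0.1, -0.1]
grip_width: 0.0848
finger_force: 0.0
t 33.7 shift [ 0.0012 -0.0005  0.0888] turn [ 0.0011  0.0001 -0.0018] rows 2 F [ 0.03  0.07 -0.12] w 0.0848
```

```bash
python3 nudge.py '[[0.085,0,0,0.04,0,0,0],[0.085,0,0,0.07,0,0,0],[0.085,0,0,0.082,0,0,0],[0.085,0,0,0.0875,0,0,0],[0.085,0,0,0.0875,0,0,0]]'|sed -n 2p
python3 nudge.py '[[0.03,0,0,0,0,0,0],[0.03,0,0,0,0,0,0],[0.03,0,0,0,0,0,0],[0.03,0,0,0,0,0,0],[0.03,0,0,0,0,0,0]]' 30;  python3 nudge.py '[[0.03,0,0,0,0,0,0],[0.03,0,0,-0.03,0,0,0],[0.03,0,0,-0.08,0,0,0],[0.03,0,0,-0.1,0,0,0],[0.03,0,0,-0.1,0,0,0]]'; python3 -c "
from h import *
to(.455,.354,.14,0.13);to(.455,.354,.14,0.13+np.pi)
print(bot.observe()['qpos'].round(2))"
```

```text
position: [0.6514, -0.0107, 0.0545]
clock: 34.95
position: [0.6515, -0.0105, 0.0545]
tool_rot: [3.14, -0.0, 1.571]
force: [0.5, -0.7, 5.9]
grip_width: 0.049
finger_force: 32.0
clock: 35.58
position: [0.6515, -0.0104, 0.155]
tool_rot: [3.14, -0.0, 1.571]
force: [0.3, -0.2, -1.2]
grip_width: 0.0487
finger_force: 31.5
t 35.58 shift [ 0.3645 -0.1965  0.0147] turn [ 1.4000e-03 -1.7000e-03  1.4409e+00] rows 8 F [ 0.32 -0.16 -1.23] w 0.0487
t 35.58 shift [ 0.3645 -0.1965  0.0147] turn [ 1.7000e-03  1.5000e-03 -1.7007e+00] rows 10 F [ 0.32 -0.16 -1.23] w 0.0487
[-0.28  0.67  0.32  1.61 -0.26  0.9   0.14]
```

```bash
python3 nudge.py '[[0.03,0.036,-0.02,0,0,0,-0.17],[0.03,0.073,-0.04,0,0,0,-0.34],[0.03,0.11,-0.06,0,0,0,-0.51],[0.03,0.146,-0.08,0,0,0,-0.68],[0.03,0.182,-0.098,0,0,0,-0.85]]'; python3 -c "
from h import *
to(.455,.354,.14,0.13+np.pi)"
```

```text
clock: 36.2
position: [0.5515, 0.1725, 0.1525]
tool_rot: [-3.14, -0.001, 2.427]
force: [0.4, -0.3, -0.4]
grip_width: 0.049
finger_force: 31.5
t 36.2 shift [0.1918 0.0739 0.0126] turn [-0.0011 -0.0018 -0.8449] rows 5 F [ 0.38 -0.32 -0.42] w 0.049
```

```bash
python3 nudge.py '[[0.03,0.038,0.015,0,0,0,-0.17],[0.03,0.077,0.03,0,0,0,-0.34],[0.03,0.115,0.045,0,0,0,-0.51],[0.03,0.154,0.06,0,0,0,-0.68],[0.03,0.192,0.074,0,0,0,-0.845]]'|sed -n 2p
python3 nudge.py '[[0.03,0,0,0.02,0,0,0],[0.03,0,0,0.05,0,0,0],[0.03,0,0,0.08,0,0,0],[0.03,0,0,0.08,0,0,0],[0.03,0,0,0.08,0,0,0]]'; python3 -c "
from h import *
cv2.imwrite('pics/tray.png',np.hstack([cam.grab_frame('scene')[240:440,330:570],cam.grab_frame('top')[180:380,100:340]]))
to(.455,.354,.0085,0.13+np.pi)"
```

```text
position: [0.4561, 0.3547, 0.1525]
clock: 37.45
position: [0.4576, 0.3538, 0.0742]
tool_rot: [3.142, -0.0, -3.017]
force: [-0.2, 0.1, -0.7]
grip_width: 0.049
finger_force: 31.5
t 37.55 shift [0.003  0.0002 0.0663] turn [ 0.0009  0.001  -0.0059] rows 2 F [ 0.48  0.29 -0.87] w 0.0487
```

View pics/tray.png

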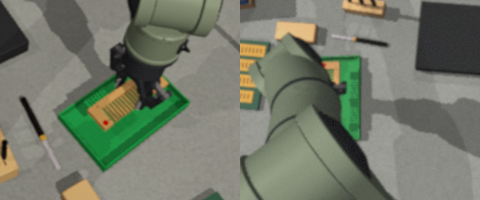

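The comb hangs inside the green tray's outline, with the dot end at (108,124) in the scene crop. I'll lower it gently.

```bash
f(){ grep -E 'position|force: \['|tr '\n' ' ';echo; }
python3 nudge.py '[[0.03,0.003,0,0.03,0,0,0],[0.03,0.003,0,0.05,0,0,0],[0.03,0.003,0,0.06,0,0,0],[0.03,0.003,0,0.063,0,0,0],[0.03,0.003,0,0.063,0,0,0]]'|f
python3 nudge.py '[[0.03,0,0,0.001,0,0,0],[0.03,0,0,0.001,0,0,0]]'|f
python3 nudge.py '[[0.03,0,0,0.001,0,0,0],[0.03,0,0,0.001,0,0,0]]'|f
python3 nudge.py '[[0.03,0,0,0.0007,0,0,0],[0.03,0,0,0.0007,0,0,0]]'|f
```

```text
position: [0.4549, 0.3535, 0.0112] force: [-0.8, 0.1, -0.6] 
position: [0.4548, 0.3535, 0.0102] force: [-0.6, -0.1, -0.5] 
position: [0.4547, 0.3534, 0.0089] force: [0.7, 0.0, -0.6] 
position: [0.4548, 0.3535, 0.0084] force: [-1.3, 0.1, 5.7]
```

```bash
python3 nudge.py '[[0.075,0,0,0,0,0,0],[0.075,0,0,0,0,0,0],[0.075,0,0,0,0,0,0],[0.075,0,0,0,0,0,0]]'
python3 nudge.py '[[0.075,0,0,-0.03,0,0,0],[0.075,0,0,-0.09,0,0,0],[0.075,0,0,-0.15,0,0,0],[0.075,0,0.06,-0.15,0,0,0],[0.075,0,0.12,-0.15,0,0,0]]'|sed -n 2p
python3 nudge.py '[[0.075,0,0.06,0,0,0,0],[0.075,0,0.12,0,0,0,0],[0.075,0,0.12,0,0,0,0],[0.075,0,0.12,0,0,0,0]]'
python3 -c "
from h import *
cv2.imwrite('pics/end.png',np.hstack([cam.grab_frame('scene')[240:440,330:570],cam.grab_frame('top')[180:380,100:340]]))"
```

```text
clock: 39.42
position: [0.4546, 0.3534, 0.0081]
tool_rot: [-3.142, -0.0, -3.017]
force: [0.1, -0.5, -0.3]
grip_width: 0.0749
finger_force: 0.0
position: [0.4402, 0.4738, 0.1595]
clock: 40.55
position: [0.425, 0.591, 0.1576]
tool_rot: [-3.141, -0.0, -3.017]
force: [0.2, -0.2, 0.0]
grip_width: 0.0749
finger_force: 0.0
```

View pics/end.png

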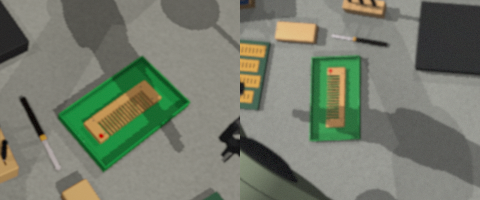

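The comb lies flat and centred in the green tray: dot at (101,136) in the scene crop, comb centre at (336,97) in the top crop. The arm is clear, so I'll hand the job in.

```bash
python3 -c "
from workcell import bot, cam
print(bot.job_done())"
```

```text
the job is handed in; nothing more can be done
None
```

I pressed all four corners in order; the comb tipped only about 0.9 mm at a corner (slightly over the 0.8 mm solid limit, in the either-tray range), so I set it down flat in the green tray and handed the job in at about 41 s; no verdict came back.

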